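# Refit the vent cover of a kitchen air cleaner

### The job

Refit the teal vent cover on the white air cleaner: hook its front lip under the slot's edge with the rear end still raised, then pivot the rear end down until the orange catch snaps over it and the cover lies flat. Let go of it, and leave the mugs and the jar with the red lid where they stand.

Things in the scene. Friction and masses are not known exactly. Their poses are not given: they have to be found in the camera images.
- cleaner: White box-shaped air cleaner, fixed to the worktop; mm: x -76 to +80, 124 wide (y), rim 64 above the worktop. Origin: at worktop height under the middle of the filter bay; z up, +x from slot end (to the robot's right, +-20 deg) to catch end. The bay in its top is open upward from x -52 (slot edge) to +54 (rear wall), 87 wide (y +-43.5), floor 41 above the worktop
- bay (a point): Where the cover's origin belongs when seated: cleaner frame (0, 0, 55) mm, axes as the cleaner's and the cover's axes along them, with play of about 2 mm along x and 3.5 mm along y. This is the height of two side ledges (|y| 36 to 43.5, x -40 to +54) that carry the cover. Mind the wall cabinets above the back of the worktop: beyond world x 0.6 m, from 0.5 m up
- slot_edge (a point): Middle of the lower edge of the slot's overhang, cleaner frame (-52, 0, 60.5) mm. The overhang spans x -64 to -52, z 60.5 to 64; the slot beneath it is open down to the bay floor (z 41) and closed at x -64. To hook: tilt the cover about 16 deg, rear up (12 to 30 works), lower its lip's tip to x -44, z 52, draw it along -x to about x -58, then pivot
- cover: Loose teal vent cover with dark air slots, 0.08 to 0.17 kg, lying flat, right way up. Origin: centre of underside; z up, -x is its front (to the robot's right, +-35 deg). mm: plate x -50 to +44, 80 wide (y), z 0 to 8; front lip x -60 to -50, 56 wide, z 0 to 4; rear step x +44 to +52, 80 wide, z 0 to 4. Too long to drop in flat. Let go when hooked, it rests on the ledges and on the catch, rear up
- cover_grip (a point): Grip point in the middle of the cover's white rib, cover frame (-3, 0, 18) mm. The rib is 12 thick (y +-6), to be pinched across y; it runs along x from -30 to +24, from z 8 (plate top) to z 28
- cover_lip (a point): Middle of the lower front edge of the cover's lip (its tip): cover frame (-60, 0, 0) mm; when seated it lies at (-60, 0, 0) from point bay
- cover_rear (a point): Middle of the lower rear edge of the cover's rear step: cover frame (52, 0, 0) mm; when seated it lies at (52, 0, 0) from point bay
- catch (a joint): Sprung orange catch, 30 mm wide, mid rear wall; metres: 0 = forward, to 0.0075 = pushed back (cleaner +x; 2.5 to 4.4 N). Nose tip at cleaner x +48.5 mm, flat underside z 60, face sloping up and back at 60 deg to z 72. The rear step coming down pushes it back, then it springs to 0 over the step. Press the plate's rear (cover x +26 to +44 mm) down with 6 to 20 N to snap it
- mug_a: white mug with grey spots and a handle, 82x114x91, bystander at the left. Origin: centre of the underside; sizes in mm
- mug_b: pink and white mug with a handle, 90x122x105, bystander at the right. Origin: centre of the underside; sizes in mm
- jar_nut: jar with a red lid, 66 across and 104 tall, bystander at the right. Origin: centre of the underside; sizes in mm
There are look-alikes about, which are no part of the job. Of the things shaped like the cover, the teal one is meant.

How it is judged:
On the way:
1. the cover's lip is under the slot's overhang while its rear end is still raised (x of cover_lip in the frame of bay between -0.066 and -0.0535 m and y of cover_lip in the frame of bay between -0.02 and 0.02 m and z of cover_lip in the frame of bay between -0.016 and 0.0055 m and z of cover_rear in the frame of bay above 0.006 m), for 0.05 s.
At the end, for the whole second after the job is handed in: The cover lies flat in the bay (tilt under 0.06 rad), lip in the slot and rear step under the catch, both within 4.5 mm along x, 6 mm along y and 3 mm in height (3.5 mm at the lip) of their places; the catch has sprung forward to within 3 mm; the cover is at rest (x of cover_lip in the frame of bay between -0.0645 and -0.0555 m and y of cover_lip in the frame of bay between -0.006 and 0.006 m and z of cover_lip in the frame of bay between -0.003 and 0.0035 m and x of cover_rear in the frame of bay between 0.0475 and 0.0565 m and y of cover_rear in the frame of bay between -0.006 and 0.006 m and z of cover_rear in the frame of bay between -0.003 and 0.003 m and angle between cover's own z axis and vertical below 0.06 rad and value of joint catch below 0.003 m and linear speed of cover below 0.02 m/s); the robot touches nothing.
It fails at once if the spotted mug is shifted by more than 30 mm (distance of mug_a from where it was at the start of the episode above 0.03 m).
It fails at once if the pink and white mug is shifted by more than 30 mm (distance of mug_b from where it was at the start of the episode above 0.03 m).
It fails at once if the jar with the red lid is shifted by more than 30 mm (distance of jar_nut from where it was at the start of the episode above 0.03 m).
It also fails if it takes over 48 s, if anything falls off the work surface, if the arm or the gripper's body presses on something with over 40 N, if the wrist force passes 120 N, or if a joint passes its speed limit or range.

### The arm

A 7-joint arm with a two-finger parallel gripper is mounted at the origin on a cart in front of the work surface, level with it; the furniture and walls round the work are solid. World frame = base frame: x ahead of the robot, y to its left, z up, the work surface at z = 0. Lengths are in m, angles in rad, forces in N, time in s.
With the tool pointing down it reaches from about 0.425 to 0.925 m from the base axis. Payload 6.8 kg.
Tool frame: the origin (TCP) lies at the very end of the fingers, on their centre line; the grasp point (between the pads) lies bot.tcp_to_grasp behind it (bot.tcp_to_grasp is the distance from the TCP to the grasp point, in m); z points along the fingers, y is the line along which they close (so a half turn about z gives the same grasp; the last joint's range is limited). The gripper opens to 85 mm and grips with 20 to 120 N. Pads are 22 mm wide; open, the fingers measure 114 mm over their backs; the gripper's body (76 mm by 85 mm) begins 54 mm behind the grasp point. The pads swing forward as they close: fully open they stand 13 mm farther back than shut.
Start: joints at [-1.258, 0.477, 0.022, 1.555, -0.011, 1.109, -0.083], TCP at [0.276, 0.616, 0.231] pointing down, gripper open.
Joint ranges: [-2.96, 2.96], [-0.34, 2.1], [-1.41, 1.46], [0.24, 2.44], [-1.37, 4.51], [0.17, 1.92], [-2.96, 2.96]. Speed limits (rad/s): [2.39, 2.39, 3.14, 3.14, 3.14, 3.14, 3.14].

### API

Orientations are given as a unit quaternion [w, x, y, z].
In Python, from station import bot gives the robot as it stands.
- The arm moves only by the tool servo_tool, never from a script. Its argument "motion" is a list that holds one entry, the list of rows, each a list of 7 numbers: the shift along the tool's x, y, z in m, then the turn, a rotation vector about the tool's x, y, z in units of 5 degrees (1.0 is 5 degrees), then the opening, from 0 (shut) to 1 (fully open). A call has 1 to 20 rows; each row is the pose to reach, as a shift and turn from the pose commanded when the call began, along the tool's axes at that moment; what a row does not reach only later rows make up. A row lasts 1/12 s, in which the tool goes at most 41.7 mm and 7.16 degrees, less where a joint would pass 70% of its speed; a pose out of reach is approached as far as the arm can. A call with a gripper value outside its range is refused whole. The fingers move at their own pace and stop on an object; "grip_force" is the grip in N (left out, the last holds). Time passes only in rows, so rows that repeat a pose let the fingers close. It gives the time, the measured TCP pose, the force, the opening and the grip force at its end, in the units of the state.
- bot.get_obs(): the state, without advancing time (a new reading comes with each control period).
- bot.read_camera(name): name is "side" or "top" or "wrist"; returns a dict with "img" (420x560x3 uint8, red, green, blue), "K" (3x3 intrinsics, pixels), "pose" (4x4, takes a point from camera to world coordinates). Camera axes: x right, y down, z forward; pixel columns grow to the right and rows downward; lengths in m; the calibration is good to about 2 mm. A picture is of the moment at which its call begins. There is no depth.
- bot.hand_in(): hands the job in; it is judged then, once.
The state is a dict: "t": time; "q": joint angles; "joint_vel": joint speeds; "joint_torque": joint torques, N m; "eef_pos": TCP position; "tool_rot": TCP orientation; "contact_force": force on the tool from outside, world axes, zero at the start; "torque": the same for the moment, N m; "gripper_width": opening from 0.0 (shut) to 1.0 (fully open); "grasp_force": force on a finger pad.
Only numpy, scipy, OpenCV 4.12 (cv2) and the standard library are available. Lean on these libraries where they do the work, as an engineer would, in place of code of your own. Each camera call takes 0.05 s, during which the arm holds its last target. There are 200 camera calls.

## Working session

There is one attempt and no reset: what is moved stays moved. The work goes in short steps, Python scripts to look and compute and a tool call to move; the robot and the scene stay as the last step left them, time stands still between calls to the robot, and variables do not carry over. Pictures are saved under pics/ and viewed, at most 10 in all, crops included, and the job is handed in when it is done.

Besides the shell and the picture viewer there is one more tool, called after "Call:" as name([rows], argument=value, ...), one row to a line, values as JSON. servo_tool: Moves the arm, as the interface text tells. Its arguments: {"type":"object","properties":{"motion":{"type":"array"},"grip_force":{"type":"number"}},"required":["motion"]}

```bash
mkdir -p pics; ls; python3 - <<'E'
from station import bot
import cv2,numpy as np
o=bot.get_obs();print({k:np.round(v,3) for k,v in o.items()},bot.tcp_to_grasp)
for n in("side","top"):
    c=bot.read_camera(n);cv2.imwrite(f"pics/{n}0.png",c["img"][:,:,::-1]);print(n,c["K"].tolist(),np.round(c["pose"],3).tolist())
E
```

```text
pics
{'t': np.float64(0.0), 'q': array([-1.258,  0.478,  0.022,  1.556, -0.012,  1.109, -0.083]), 'joint_vel': array([ 0.001,  0.001,  0.   , -0.   ,  0.   ,  0.   ,  0.001]), 'joint_torque': array([ 1.0000e-03, -5.9646e+01,  1.6090e+00, -2.8119e+01,  1.3000e-02,
        9.0000e-03,  0.0000e+00]), 'eef_pos': array([0.276, 0.616, 0.23 ]), 'tool_rot': array([-0.   ,  0.209,  0.978, -0.001]), 'contact_force': array([ 0.783,  0.646, -0.303]), 'torque': array([-0.002, -0.037,  0.015]), 'grasp_force': np.float64(0.0), 'gripper_width': np.float64(1.001)} 0.0187
side [[426.2447034104855, 0.0, 286.3194947171658], [0.0, 426.2447034104855, 217.05882567076574], [0.0, 0.0, 1.0]] [[-0.493, -0.738, 0.461, -0.333], [-0.87, 0.419, -0.26, 0.402], [-0.001, -0.529, -0.849, 1.527], [0.0, 0.0, 0.0, 1.0]]
top [[439.403250006725, 0.0, 276.09482358333395], [0.0, 439.403250006725, 210.39810810838893], [0.0, 0.0, 1.0]] [[0.029, -0.986, 0.164, 0.215], [-1.0, -0.028, 0.004, -0.036], [0.0, -0.164, -0.986, 1.525], [0.0, 0.0, 0.0, 1.0]]
```

View pics/top0.png

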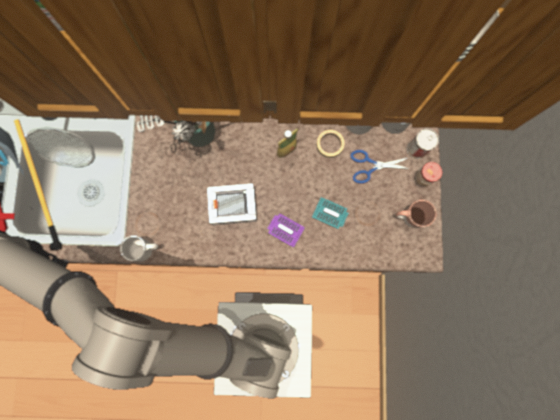

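View pics/side0.png

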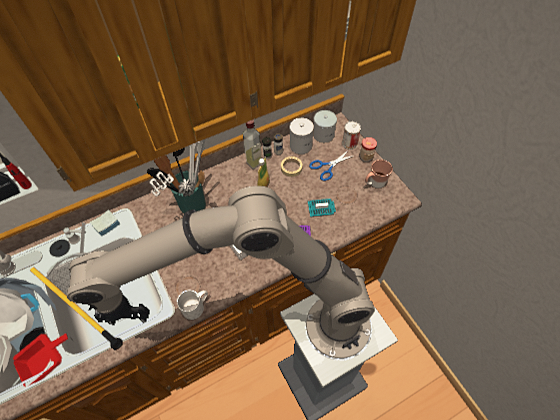

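The top view shows the cleaner at (232,204) with its orange catch at (214,204), the teal cover at (330,213) and a purple look-alike at (285,230). In the side view the arm hides the cleaner, and the teal cover is at (321,208).

```bash
cat > h.py <<'E'
from station import bot
import cv2,numpy as np
from scipy.spatial.transform import Rotation as R
def ray(c,uv):
    uv=np.atleast_2d(np.asarray(uv,float)); d=np.c_[uv,np.ones(len(uv))]@np.linalg.inv(c["K"]).T
    return c["pose"][:3,3], d@c["pose"][:3,:3].T
def plane(c,uv,z):
    o,d=ray(c,uv); return o+d*((z-o[2])/d[:,2])[:,None]
def tri(c1,uv1,c2,uv2):
    "least-squares meeting point of two rays, and the miss"
    A=0;b=0;L=[]
    for c,uv in((c1,uv1),(c2,uv2)):
        o,d=ray(c,uv);d=d[0]/np.linalg.norm(d[0]);P=np.eye(3)-np.outer(d,d);A=A+P;b=b+P@o;L.append((P,o))
    x=np.linalg.solve(A,b);return x,[np.linalg.norm(P@(x-o)) for P,o in L]
def toolpose():
    o=bot.get_obs();return np.array(o["eef_pos"]),R.from_quat(np.roll(o["tool_rot"],-1))
def move(p,r,p0=None,r0=None):
    "row (shift, turn in 5 deg units) from the present tool pose to p,r"
    a,q=toolpose() if p0 is None else (p0,r0)
    return np.round(np.r_[q.inv().apply(np.asarray(p)-a),(q.inv()*r).as_rotvec()/np.radians(5)],4)
def down(yaw): # tool pointing down, tool y axis at world angle yaw
    y=np.array([np.cos(yaw),np.sin(yaw),0]);z=np.array([0,0,-1.]);return R.from_matrix(np.c_[np.cross(y,z),y,z])
def mask(img,lo,hi):
    return cv2.inRange(cv2.cvtColor(img,cv2.COLOR_RGB2HSV),lo,hi)
def blob(m):
    cs,_=cv2.findContours(m,cv2.RETR_EXTERNAL,cv2.CHAIN_APPROX_NONE);return max(cs,key=cv2.contourArea)
E
python3 - <<'E'
from h import *
c=bot.read_camera("top")
for n,uv,z in(("cover",(330,213),.02),("cleaner",(232,204),.06),("catch",(214,204),.07),("purple",(285,230),.02),("muga",(137,250),.09),("mugb",(422,214),.1),("jar",(431,172),.1),("bottle",(288,135),.1)):print(n,plane(c,uv,z).round(3))
w=bot.read_camera("wrist");p,r=toolpose()
print(r.as_matrix().round(3),(r.inv().apply(w["pose"][:3,3]-p)).round(4),(r.as_matrix().T@w["pose"][:3,:3]).round(3),w["K"].round(1))
for tgt in ((.52,-.12,.32),):
  for yaw in(np.pi/2,-np.pi/2): print(move(tgt,down(yaw)))
E
```

```text
cover [[ 0.462 -0.217  0.02 ]]
cleaner [[0.477 0.121 0.06 ]]
catch [[0.473 0.18  0.07 ]]
purple [[ 0.398 -0.062  0.02 ]]
muga [[0.31 0.42 0.09]]
mugb [[ 0.454 -0.509  0.1  ]]
jar [[ 0.597 -0.543  0.1  ]]
bottle [[ 0.712 -0.063  0.1  ]]
[[-0.913  0.409 -0.   ]
 [ 0.409  0.913 -0.001]
 [-0.    -0.001 -1.   ]] [ 0.0693 -0.     -0.1425] [[ 0.001 -0.962 -0.273]
 [ 1.     0.001 -0.001]
 [ 0.001 -0.273  0.962]] [[322.9   0.  283.6]
 [  0.  322.9 208.5]
 [  0.    0.    1. ]]
[-5.2370e-01 -5.7190e-01 -8.8600e-02 -1.2900e-02 -1.9000e-03 -4.8222e+00]
[-5.23700e-01 -5.71900e-01 -8.86000e-02 -2.70000e-03  1.78000e-02
  3.11778e+01]
```

```bash
python3 - <<'E'
from h import *
print(move((.475,.17,.27),down(0)))
E
```

```text
[-3.64100e-01 -3.25500e-01 -3.89000e-02 -1.10000e-02  8.20000e-03
  1.31778e+01]
```

Call:
servo_tool([
  [[-0.05,-0.04,-0.04,0,0,1.2,1],[-0.08,-0.07,-0.04,0,0,2.4,1],[-0.11,-0.1,-0.04,0,0,3.6,1],[-0.14,-0.125,-0.04,0,0,4.8,1],[-0.17,-0.15,-0.04,0,0,6.0,1],[-0.2,-0.18,-0.04,0,0,7.2,1],[-0.23,-0.205,-0.04,0,0,8.4,1],[-0.26,-0.23,-0.04,0,0,9.6,1],[-0.29,-0.26,-0.04,0,0,10.8,1],[-0.32,-0.285,-0.04,0,0,12.0,1],[-0.35,-0.31,-0.04,0,0,13.18,1],[-0.364,-0.3255,-0.039,0,0,13.18,1],[-0.364,-0.3255,-0.039,0,0,13.18,1],[-0.364,-0.3255,-0.039,0,0,13.18,1],[-0.364,-0.3255,-0.039,0,0,13.18,1]],
])

```text
t: 1.45
eef_pos: [0.4747, 0.1708, 0.2702]
tool_rot: [-0.0, 0.707, 0.707, 0.0]
contact_force: [0.2, 0.7, -0.2]
gripper_width: 0.996
grasp_force: 0.0
```

```bash
python3 - <<'E'
from h import *
import pickle
c=bot.read_camera("wrist");pickle.dump(c,open("w1.pkl","wb"));cv2.imwrite("pics/w1.png",c["img"][:,:,::-1])
o=bot.get_obs();print(o["t"],o["eef_pos"],o["q"].round(2),toolpose()[1].as_matrix().round(3))
print(move((.475,.07,.27),down(0)))
E
```

```text
1.5 [0.47449393 0.17163493 0.27018293] [-0.85  0.16  0.43  1.93 -0.07  1.07 -0.39] [[-0.002  1.    -0.   ]
 [ 1.     0.002  0.   ]
 [ 0.    -0.    -1.   ]]
[-1.016e-01  3.000e-04  1.000e-04 -4.700e-03 -5.000e-03  2.070e-02]
```

View pics/w1.png

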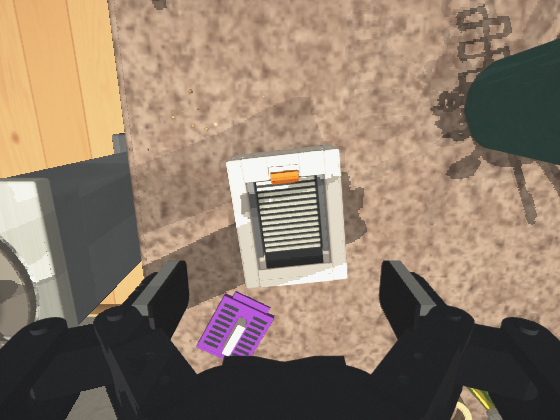

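The wrist view shows the cleaner's rim corners at about (228,162), (338,150), (347,278) and (246,287), with the catch at (284,176). The cleaner is turned by a few degrees.

Call:
servo_tool([
  [[-0.04,0,0.01,0,0,0,1],[-0.08,0,0.03,0,0,0,1],[-0.12,0,0.05,0,0,0,1],[-0.12,0,0.05,0,0,0,1],[-0.12,0,0.05,0,0,0,1],[-0.12,0,0.05,0,0,0,1]],
])

```text
t: 2.0
eef_pos: [0.475, 0.052, 0.2204]
tool_rot: [-0.0, 0.707, 0.708, 0.0]
contact_force: [0.1, 2.0, -0.6]
gripper_width: 1.002
grasp_force: 0.0
```

```bash
cat >> h.py <<'E'
def quad(c,lo=(0,0,140),hi=(179,45,255),near=None):
    "corners of the rectangle-like blob of a colour (its hull, simplified to 4)"
    m=cv2.morphologyEx(mask(c["img"],lo,hi),cv2.MORPH_OPEN,np.ones((3,3)))
    cs,_=cv2.findContours(m,cv2.RETR_EXTERNAL,cv2.CHAIN_APPROX_NONE)
    for k in sorted(cs,key=cv2.contourArea)[::-1]:
        if near is None or cv2.pointPolygonTest(cv2.convexHull(k),near,False)>0: break
    h=cv2.convexHull(k);return cv2.approxPolyN(h,4,ensure_convex=True)[0],k
E
python3 - <<'E'
from h import *
import pickle
c=bot.read_camera("wrist");pickle.dump(c,open("w2.pkl","wb"));cv2.imwrite("pics/w2.png",c["img"][:,:,::-1])
c1=pickle.load(open("w1.pkl","rb"))
print(c1["img"][[155,200,280,210],[260,335,300,243]],toolpose()[0])
for k in(c1,c):
    m=mask(k["img"],(0,0,140),(179,45,255))
    print(quad(k)[0])
    o=blob(mask(k["img"],(5,170,150),(20,255,255)));print("or",cv2.boundingRect(o),cv2.minAreaRect(o))
E
```

```text
[[149 141 128]
 [228 220 202]
 [247 247 247]
 [161 151 138]] [0.4754054  0.05269208 0.22071329]
[[347 279]
 [246 289]
 [224 156]
 [338 143]]
or (271, 170, 28, 15) ((284.3658752441406, 176.79269409179688), (11.595312118530273, 27.276588439941406), 83.6598129272461)
[[363 191]
 [236 204]
 [208  26]
 [355   7]]
or (267, 37, 36, 23) ((284.5804748535156, 48.170345306396484), (18.98380470275879, 35.5847053527832), 83.1572265625)
```

View pics/w2.png

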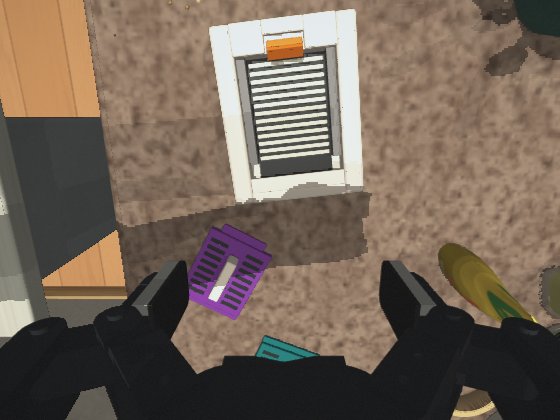

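The second view is cleaner, with rim corners near (212,27), (355,10), (362,190) and (236,204), and the teal cover comes in at the bottom (285,350).

```bash
python3 - <<'E'
from h import *
import pickle
c1,c2=[pickle.load(open(f"w{i}.pkl","rb")) for i in(1,2)]
q1=quad(c1)[0].astype(float);q2=quad(c2)[0].astype(float)
for a,b in((q1[0],q2[0]),(q1[1],q2[1])):print("tri",[np.round(x,4) for x in tri(c1,a,c2,b)])
P=plane(c2,q2,.064);print(P.round(4))
print([np.linalg.norm(P[i]-P[(i+1)%4]).round(4) for i in range(4)])
# brighter threshold excludes shaded walls
for c in(c1,c2):
  g=cv2.cvtColor(c["img"],cv2.COLOR_RGB2GRAY)
  q=quad(c,(0,0,200),(179,30,255))[0];P=plane(c,q,.064);print(q.tolist(),P.round(4).tolist(),[np.linalg.norm(P[i]-P[(i+1)%4]).round(4) for i in range(4)])
# dark bay interior
for c in(c1,c2):
  o=blob(mask(c["img"],(5,170,150),(20,255,255)));print(plane(c,cv2.minAreaRect(o)[0],.066))
big=cv2.resize(c2["img"][0:220,190:380],None,fx=3.4,fy=2.7,interpolation=cv2.INTER_CUBIC)
E
```

```text
tri [array([0.55  , 0.054 , 0.0654]), array([0.0002, 0.0002])]
tri [array([0.4297, 0.0415, 0.0673]), array([0.0001, 0.0001])]
[[0.5502 0.0537 0.064 ]
 [0.4293 0.0406 0.064 ]
 [0.4119 0.1936 0.064 ]
 [0.533  0.2077 0.064 ]]
[np.float64(0.1216), np.float64(0.1539), np.float64(0.1219), np.float64(0.155)]
[[34, 182], [65, 329], [0, 234], [0, 182]] [[0.2002, 0.1709, 0.064], [0.1996, -0.017, 0.064], [0.1482, 0.1101, 0.064], [0.1628, 0.1709, 0.064]] [np.float64(0.1879), np.float64(0.1371), np.float64(0.0625), np.float64(0.0374)]
[[363, 185], [237, 202], [207, 26], [355, 7]] [[0.5498, 0.0595, 0.064], [0.4303, 0.0426, 0.064], [0.4111, 0.1936, 0.064], [0.533, 0.2077, 0.064]] [np.float64(0.1207), np.float64(0.1521), np.float64(0.1227), np.float64(0.1492)]
[[0.47536562 0.17730769 0.066     ]]
[[0.47548824 0.17655312 0.066     ]]
```

```bash
python3 - <<'E'
from h import *
print(move((.456,-.236,.22),down(np.radians(-17))))
E
```

```text
[-2.8860e-01 -2.0300e-02  5.0000e-04  6.3000e-03 -1.0200e-02  3.4337e+00]
```

Call:
servo_tool([
  [[-0.04,-0.003,0,0,0,0.5,1],[-0.08,-0.006,0,0,0,1.0,1],[-0.12,-0.009,0,0,0,1.5,1],[-0.16,-0.012,0,0,0,2.0,1],[-0.2,-0.015,0,0,0,2.5,1],[-0.24,-0.018,0,0,0,3.0,1],[-0.28,-0.02,0,0,0,3.4,1],[-0.29,-0.02,0,0,0,3.4,1],[-0.29,-0.02,0,0,0,3.4,1],[-0.29,-0.02,0,0,0,3.4,1],[-0.29,-0.02,0,0,0,3.4,1]],
])

```text
t: 2.97
eef_pos: [0.4562, -0.2372, 0.2203]
tool_rot: [-0.0, 0.803, 0.596, 0.0]
contact_force: [-0.3, 0.8, -0.1]
gripper_width: 1.001
grasp_force: 0.0
```

```bash
python3 - <<'E'
from h import *
import pickle
c=bot.read_camera("wrist");pickle.dump(c,open("w3.pkl","wb"));cv2.imwrite("pics/w3.png",c["img"][:,:,::-1])
E
```

Call:
servo_tool([
  [[-0.04,0,0.01,0,0,0,1],[-0.08,0,0.03,0,0,0,1],[-0.08,0,0.04,0,0,0,1],[-0.08,0,0.04,0,0,0,1],[-0.08,0,0.04,0,0,0,1],[-0.08,0,0.04,0,0,0,1]],
])

```text
t: 3.52
eef_pos: [0.4328, -0.3144, 0.1806]
tool_rot: [-0.0, 0.803, 0.596, 0.0]
contact_force: [-0.7, -0.4, 0.0]
gripper_width: 1.003
grasp_force: 0.0
```

```bash
python3 - <<'E'
from h import *
import pickle
c=bot.read_camera("wrist");pickle.dump(c,open("w4.pkl","wb"))
c1=pickle.load(open("w3.pkl","rb"))
cv2.imwrite("pics/w34.png",np.hstack([k["img"][:330,90:470,::-1] for k in(c1,c)]))
for k in(c1,c):
    m=cv2.morphologyEx(mask(k["img"],(80,90,30),(100,255,255)),cv2.MORPH_OPEN,np.ones((3,3)));b=blob(m)
    print(cv2.contourArea(b),cv2.minAreaRect(b),cv2.approxPolyN(cv2.convexHull(b),8,ensure_convex=True)[0].tolist())
    x,y,w,h=cv2.boundingRect(b);hull=cv2.fillConvexPoly(np.zeros(m.shape,np.uint8),cv2.convexHull(b),255)
    r=blob(cv2.bitwise_and(hull,mask(k["img"],(0,0,150),(179,70,255))));print("rib",cv2.minAreaRect(r),cv2.boxPoints(cv2.minAreaRect(r)).round(1).tolist())
print(toolpose()[0])
E
```

```text
6892.0 ((286.981689453125, 162.16464233398438), (74.20999908447266, 100.38227081298828), 6.340190887451172) [[329, 116], [328, 129], [317, 206], [304, 214], [259, 210], [248, 200], [254, 117], [256, 108]]
rib ((287.04876708984375, 165.06097412109375), (11.595312118530273, 52.01325607299805), 6.340190887451172) [[278.3999938964844, 190.3000030517578], [284.20001220703125, 138.60000610351562], [295.70001220703125, 139.89999389648438], [289.8999938964844, 191.5]]
10698.5 ((286.6183166503906, 80.01419830322266), (90.2723617553711, 128.95484924316406), 6.842773914337158) [[338, 21], [338, 32], [324, 137], [309, 146], [298, 146], [254, 141], [241, 128], [249, 10]]
rib ((287.95989990234375, 78.49566650390625), (14.69814395904541, 67.04180145263672), 6.170175075531006) [[277.1000061035156, 111.0], [284.29998779296875, 44.400001525878906], [298.8999938964844, 46.0], [291.70001220703125, 112.5999984741211]]
[ 0.43294069 -0.31455706  0.18086173]
```

View pics/w34.png

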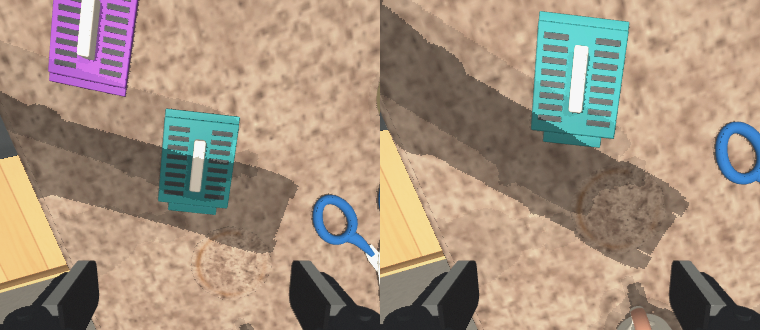

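Both views show the teal cover, rear step up and lip down, with the rib centred at (287,165) and then at (288,78).

```bash
python3 - <<'E'
from h import *
import pickle
c3,c4=[pickle.load(open(f"w{i}.pkl","rb")) for i in(3,4)]
A=np.array([[278.4,190.3],[284.2,138.6],[295.7,139.9],[289.9,191.5]]);B=np.array([[277.1,111],[284.3,44.4],[298.9,46],[291.7,112.6]])
f=lambda Q:((Q[0]+Q[3])/2,(Q[1]+Q[2])/2)
for a,b in zip(f(A),f(B)):print("tri",[np.round(x,4) for x in tri(c3,a,c4,b)])
for c,Q in((c3,A),(c4,B)):
    e=plane(c,np.array(f(Q)),.028);d=e[1]-e[0];print("rib mid",e.mean(0).round(4),"yaw",np.degrees(np.arctan2(d[1],d[0])),np.linalg.norm(d))
for c,q in((c3,[[329,116],[256,108]]),(c4,[[338,21],[249,10]])):
    e=plane(c,q,.004);print("rear top edge",e.round(4).tolist(),e.mean(0).round(4),np.linalg.norm(e[0]-e[1]))
for c,q in((c3,[[317,206],[248,200]]),(c4,[[324,137],[241,128]])):
    e=plane(c,q,.008);d=e[0]-e[1];print("plate front",e.mean(0).round(4),np.linalg.norm(d),np.degrees(np.arctan2(d[1],d[0])))
E
```

```text
tri [array([ 0.4547, -0.2442,  0.0247]), array([0., 0.])]
tri [array([ 0.4761, -0.1941,  0.0222]), array([0.0001, 0.0001])]
rib mid [ 0.4654 -0.2186  0.028 ] yaw 67.02569713812353 0.05408576889927242
rib mid [ 0.4652 -0.2197  0.028 ] yaw 66.78905061656323 0.05338159585634567
rear top edge [[0.5228, -0.184, 0.004], [0.4506, -0.1537, 0.004]] [ 0.4867 -0.1689  0.004 ] 0.07827269224103037
rear top edge [[0.5223, -0.1841, 0.004], [0.4498, -0.1533, 0.004]] [ 0.4861 -0.1687  0.004 ] 0.07876448964331483
plate front [ 0.4478 -0.2608  0.008 ] 0.07881296860130842 -21.868788206899342
plate front [ 0.4478 -0.2616  0.008 ] 0.07942687448862422 -22.840843715581066
```

```bash
python3 - <<'E'
from h import *
r=down(np.radians(-22.9));print(toolpose()[0],move((.4653,-.2191,.0115),r))
E
```

```text
[ 0.43294069 -0.31455706  0.18086173] [ 0.1006  0.0032  0.1694  0.0104 -0.0095  1.2137]
```

Call:
servo_tool([
  [[0.04,0.001,0.03,0,0,0.6,1],[0.08,0.002,0.06,0,0,1.2,1],[0.1005,0.003,0.09,0,0,1.21,1],[0.1005,0.003,0.11,0,0,1.21,1],[0.1005,0.003,0.13,0,0,1.21,1],[0.1005,0.003,0.145,0,0,1.21,0.7],[0.1005,0.003,0.158,0,0,1.21,0.6],[0.1005,0.003,0.165,0,0,1.21,0.5],[0.1005,0.003,0.1695,0,0,1.21,0.45],[0.1005,0.003,0.1695,0,0,1.21,0.4],[0.1005,0.003,0.1695,0,0,1.21,0.4],[0.1005,0.003,0.1695,0,0,1.21,0.4]],
], grip_force=40)

```text
t: 4.57
eef_pos: [0.4645, -0.221, 0.0116]
tool_rot: [0.001, 0.834, 0.552, 0.001]
contact_force: [-0.2, 0.4, -0.0]
gripper_width: 0.405
grasp_force: 0.0
```

```bash
python3 - <<'E'
from h import *
c=bot.read_camera("wrist");cv2.imwrite("pics/w5.png",c["img"][:,:,::-1])
p,r=toolpose();print(p,r.as_matrix().round(3),move((.4653,-.2191,.0115),down(np.radians(-22.9))),bot.get_obs()["contact_force"])
E
```

```text
[ 0.4644426  -0.22110135  0.01161116] [[ 0.392  0.92   0.002]
 [ 0.92  -0.392 -0.   ]
 [ 0.     0.002 -1.   ]] [ 0.0022  0.      0.0001  0.0176 -0.0034 -0.0314] [-0.4602847   0.32824473 -0.41528792]
```

View pics/w5.png

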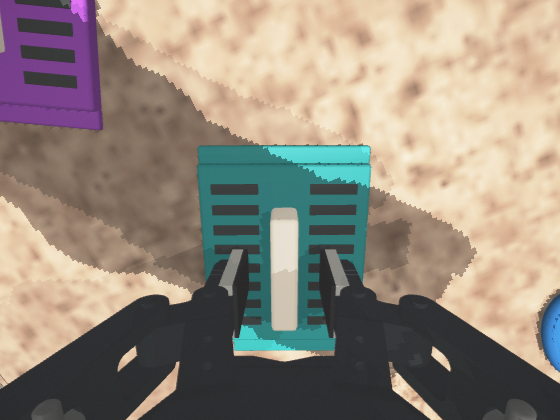

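The fingers straddle the white rib evenly. The rib's rear end is at (284,208) and the rear edge runs from (199,146) to (370,146). Closing and lifting next.

Call:
servo_tool([
  [[0.002,0,0,0,0,0,0.2],[0.002,0,0,0,0,0,0],[0.002,0,0,0,0,0,0],[0.002,0,0,0,0,0,0],[0.002,0,0,0,0,0,0],[0.002,0,0,0,0,0,0],[0.002,0,-0.02,0,0,0,0],[0.002,0,-0.05,0,0,0,0],[0.002,0,-0.09,0,0,0,0],[0.002,0,-0.12,0,0,0,0],[0.002,0,-0.14,0,0,0,0],[0.002,0,-0.14,0,0,0,0],[0.002,0,-0.14,0,0,0,0]],
], grip_force=70)

```text
t: 5.7
eef_pos: [0.4652, -0.2189, 0.1516]
tool_rot: [0.001, 0.834, 0.552, 0.001]
contact_force: [0.1, -0.3, -2.1]
gripper_width: 0.123
grasp_force: 68.5
```

```bash
python3 - <<'E'
from h import *
import pickle
c=bot.read_camera("wrist");pickle.dump(c,open("w6.pkl","wb"));cv2.imwrite("pics/w6.png",c["img"][:,:,::-1])
p,r=toolpose();print(p,r.as_matrix().round(3),bot.get_obs()["contact_force"])
m=cv2.morphologyEx(mask(c["img"],(80,90,30),(100,255,255)),cv2.MORPH_OPEN,np.ones((3,3)));b=blob(m)
print(cv2.boundingRect(b),cv2.approxPolyN(cv2.convexHull(b),8,ensure_convex=True)[0].tolist())
E
```

```text
[ 0.46435038 -0.21853296  0.15048323] [[ 0.391  0.92   0.   ]
 [ 0.92  -0.391  0.001]
 [ 0.001 -0.    -1.   ]] [ 0.01195264 -0.7331155  -1.45558093]
(197, 150, 173, 153) [[369, 151], [369, 186], [360, 302], [207, 302], [201, 228], [197, 173], [198, 151], [272, 150]]
```

View pics/w6.png

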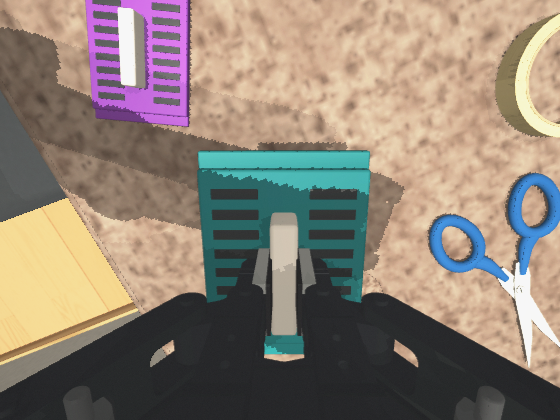

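The cover is held level between the pads. The rear edge runs from (198,151) to (369,151), and the rib's rear end is at (285,213).

```bash
python3 - <<'E'
from h import *
import pickle
c=pickle.load(open("w6.pkl","rb"))
p,r=toolpose()
# camera fixed in tool: use hand-eye from the first measurement
Rc=np.array([[.001,-.962,-.273],[1,.001,-.001],[.001,-.273,.962]]);tc=np.array([.0693,0,-.1425])
def tp(uv,zt):
    d=Rc@np.linalg.inv(c["K"])@np.array([*uv,1.]);return tc+d*(zt-tc[2])/d[2]
for uv in((198,151),(369,151)):print("rear top edge; expect x .055 z .0075",tp(uv,.0075).round(4))
g=c["img"][:,215].astype(int);print([ (i,*g[i]) for i in range(146,176,2)])
for uv in((198,169),(369,169)):print("plate rear; expect x .047",tp(uv,.0035).round(4))
for uv in((285,212),):print("rib rear top; expect x .027",tp(uv,-.0165).round(4))
E
```

```text
rear top edge; expect x .055 z .0075 [ 0.0542 -0.0395  0.0075]
rear top edge; expect x .055 z .0075 [0.0543 0.0391 0.0075]
[(146, np.int64(106), np.int64(89), np.int64(76)), (148, np.int64(109), np.int64(91), np.int64(78)), (150, np.int64(68), np.int64(82), np.int64(75)), (152, np.int64(74), np.int64(175), np.int64(172)), (154, np.int64(88), np.int64(199), np.int64(193)), (156, np.int64(88), np.int64(198), np.int64(192)), (158, np.int64(88), np.int64(195), np.int64(191)), (160, np.int64(84), np.int64(194), np.int64(188)), (162, np.int64(83), np.int64(192), np.int64(188)), (164, np.int64(82), np.int64(191), np.int64(186)), (166, np.int64(80), np.int64(188), np.int64(184)), (168, np.int64(48), np.int64(114), np.int64(113)), (170, np.int64(53), np.int64(148), np.int64(145)), (172, np.int64(41), np.int64(103), np.int64(101)), (174, np.int64(42), np.int64(103), np.int64(102))]
plate rear; expect x .047 [ 0.0465 -0.0391  0.0035]
plate rear; expect x .047 [0.0466 0.0386 0.0035]
rib rear top; expect x .027 [ 0.0321  0.0004 -0.0165]
```

```bash
cat >> h.py <<'E'
YAW=np.radians(96.4);O=np.array([.4813,.1219,0]);TC=np.array([-.0025,0,.0115])
C=R.from_euler("z",YAW)
FLIP=R.from_matrix(np.diag([1.,-1,-1])) # tool axes in cover axes
def goal(lx,lz,tilt,ly=0):
    "TCP pose that puts the lip's tip at cleaner (lx,ly,lz) mm, rear up by tilt deg"
    q=R.from_euler("y",-tilt,degrees=True)
    t=np.array([lx,ly,lz])/1e3+q.apply(TC-np.array([-.06,0,0]))
    return O+C.apply(t),C*q*FLIP
E
python3 - <<'E'
from h import *
p0,r0=toolpose();print(p0)
g=[goal(-44,100,16),goal(-44,70,16),goal(-44,52,16),goal(-58.5,52,16),goal(-59.5,54.5,7)]
for a in g: print(a[0].round(4),a[1].as_matrix().round(2).tolist(),move(*a,p0,r0))
E
```

```text
[ 0.46435038 -0.21853296  0.15048323]
[0.4804 0.13   0.1269] [[-0.11, 0.99, -0.03], [0.96, 0.11, 0.27], [0.28, 0.0, -0.96]] [ 0.327  -0.1216  0.0238  0.821   3.1212 -5.8474]
[0.4804 0.13   0.0969] [[-0.11, 0.99, -0.03], [0.96, 0.11, 0.27], [0.28, 0.0, -0.96]] [ 0.327  -0.1216  0.0538  0.821   3.1212 -5.8474]
[0.4804 0.13   0.0789] [[-0.11, 0.99, -0.03], [0.96, 0.11, 0.27], [0.28, 0.0, -0.96]] [ 0.3269 -0.1215  0.0718  0.821   3.1212 -5.8474]
[0.482  0.1155 0.0789] [[-0.11, 0.99, -0.03], [0.96, 0.11, 0.27], [0.28, 0.0, -0.96]] [ 0.3143 -0.1144  0.0718  0.821   3.1212 -5.8474]
[0.4817 0.1181 0.0729] [[-0.11, 0.99, -0.01], [0.99, 0.11, 0.12], [0.12, 0.0, -0.99]] [ 0.3165 -0.1157  0.0778  0.3588  1.3611 -5.8786]
```

Call:
servo_tool([
  [[0.033,-0.012,0,0.08,0.3,-0.6,0],[0.066,-0.024,0,0.16,0.6,-1.2,0],[0.098,-0.036,0,0.25,0.9,-1.8,0],[0.13,-0.049,0,0.33,1.25,-2.4,0],[0.164,-0.061,0,0.41,1.56,-2.9,0],[0.196,-0.073,0,0.49,1.87,-3.5,0],[0.229,-0.085,0,0.57,2.2,-4.1,0],[0.262,-0.097,0,0.66,2.5,-4.7,0],[0.294,-0.11,0,0.74,2.8,-5.3,0],[0.327,-0.1216,0.01,0.82,3.12,-5.85,0],[0.327,-0.1216,0.03,0.82,3.12,-5.85,0],[0.327,-0.1216,0.044,0.82,3.12,-5.85,0],[0.327,-0.1216,0.044,0.82,3.12,-5.85,0],[0.327,-0.1216,0.044,0.82,3.12,-5.85,0]],
])

```text
t: 6.92
eef_pos: [0.4793, 0.1288, 0.1051]
tool_rot: [-0.105, 0.661, 0.738, 0.091]
contact_force: [-0.1, -0.3, -0.4]
gripper_width: 0.117
grasp_force: 68.5
```

```bash
python3 - <<'E'
from h import *
import pickle
c=bot.read_camera("wrist");pickle.dump(c,open("w7.pkl","wb"));cv2.imwrite("pics/w7.png",c["img"][:,:,::-1])
s=bot.read_camera("side");x=cv2.resize(s["img"][150:300,170:330],None,fx=3,fy=3,interpolation=cv2.INTER_CUBIC)
y=c["img"];y=np.vstack([y,np.zeros((30,560,3),np.uint8)]);cv2.imwrite("pics/w7b.png",cv2.resize(np.hstack([y,x]),(800,350))[:,:,::-1])
print(toolpose()[0],move(*goal(-44,80,16)),bot.get_obs()["q"].round(2))
E
```

```text
[0.48080326 0.12885464 0.10678141] [ 0.0011 -0.0003  0.0002 -0.0017  0.0124 -0.0178] [-0.5   0.39  0.35  2.12 -0.63  0.74  0.43]
```

View pics/w7.png

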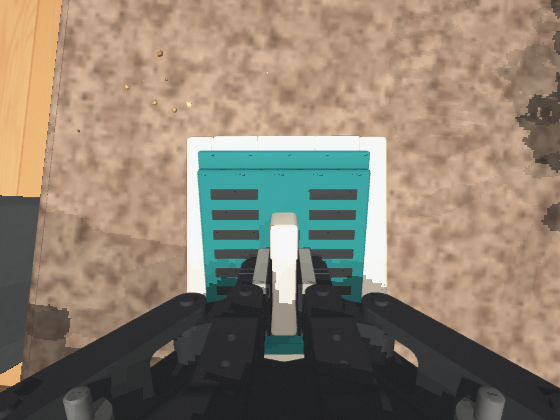

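The cover sits squarely over the cleaner, whose sides at columns 187 and 386 centre on 286.5 against the cover's 284. I'll correct about 1.5 mm toward tool +y and then lower, draw and check.

```bash
python3 - <<'E'
from h import *
for g in ((-44,52,16,-1.5),(-59,52,16,-1.5)): print(move(*goal(*g)))
E
```

```text
[-0.0066  0.0012  0.0271 -0.0017  0.0124 -0.0178]
[-0.021   0.0013  0.023  -0.0017  0.0124 -0.0178]
```

Call:
servo_tool([
  [[-0.002,0.0012,0.006,0,0,0,0],[-0.003,0.0012,0.012,0,0,0,0],[-0.005,0.0012,0.018,0,0,0,0],[-0.006,0.0012,0.023,0,0,0,0],[-0.0066,0.0012,0.027,0,0,0,0],[-0.0066,0.0012,0.027,0,0,0,0],[-0.0066,0.0012,0.027,0,0,0,0],[-0.0066,0.0012,0.027,0,0,0,0]],
])

```text
t: 7.68
eef_pos: [0.4818, 0.1306, 0.079]
tool_rot: [-0.103, 0.66, 0.738, 0.093]
contact_force: [0.1, 0.2, -0.8]
gripper_width: 0.122
grasp_force: 68.5
```

```bash
python3 - <<'E'
from h import *
print(toolpose()[0],bot.get_obs()["contact_force"])
for g in ((-44,52,16,-1.5),(-50,52,16,-1.5),(-59,52,16,-1.5),): print(move(*goal(*g)))
E
```

```text
[0.48184415 0.1305626  0.07903891] [ 0.12057967  0.19487622 -0.80686142]
[-0.0005 -0.      0.      0.0009  0.0092 -0.0051]
[-0.0062 -0.     -0.0016  0.0009  0.0092 -0.0051]
[-0.0149  0.     -0.0041  0.0009  0.0092 -0.0051]
```

No contact so far, so I'll draw it along −x.

Call:
servo_tool([
  [[-0.003,0,-0.0008,0,0,0,0],[-0.006,0,-0.0016,0,0,0,0],[-0.009,0,-0.0025,0,0,0,0],[-0.012,0,-0.0033,0,0,0,0],[-0.015,0,-0.0041,0,0,0,0],[-0.015,0,-0.0041,0,0,0,0],[-0.015,0,-0.0041,0,0,0,0],[-0.015,0,-0.0041,0,0,0,0]],
])

```text
t: 8.35
eef_pos: [0.4836, 0.115, 0.0788]
tool_rot: [-0.103, 0.66, 0.738, 0.092]
contact_force: [0.7, -1.2, -1.4]
gripper_width: 0.117
grasp_force: 68.5
```

```bash
python3 - <<'E'
from h import *
p,r=toolpose();print(p,bot.get_obs()["contact_force"],C.inv().apply(bot.get_obs()["contact_force"]).round(2))
for g in ((-59,52,16,-1.5),(-59.5,53.5,11,-1.5),(-60,54.5,7,-1.5)): print(move(*goal(*g)))
E
```

```text
[0.48358655 0.11503762 0.07880015] [ 0.74290766 -1.16011372 -1.35163715] [-1.24 -0.61 -1.35]
[ 0.0002 -0.     -0.0001  0.0015  0.0108 -0.0049]
[ 9.000e-04 -0.000e+00  3.400e-03  1.300e-03 -9.892e-01 -5.000e-03]
[ 1.0000e-03 -0.0000e+00  6.4000e-03  1.1000e-03 -1.7892e+00 -5.0000e-03]
```

Call:
servo_tool([
  [[0.0003,0,0.001,0,-0.3,0,0],[0.0006,0,0.0022,0,-0.6,0,0],[0.0009,0,0.0034,0,-1.0,0,0],[0.0009,0,0.0044,0,-1.3,0,0],[0.001,0,0.0054,0,-1.55,0,0],[0.001,0,0.0064,0,-1.8,0,0],[0.001,0,0.0064,0,-1.8,0,0],[0.001,0,0.0064,0,-1.8,0,0]],
])

```text
t: 9.02
eef_pos: [0.4832, 0.1183, 0.0729]
tool_rot: [-0.045, 0.665, 0.744, 0.041]
contact_force: [0.1, -0.3, -0.7]
gripper_width: 0.123
grasp_force: 68.6
```

```bash
python3 - <<'E'
from h import *
import pickle
c=bot.read_camera("wrist");pickle.dump(c,open("w8.pkl","wb"));cv2.imwrite("pics/w8.png",c["img"][:,:,::-1])
p,r=toolpose();print(p,C.inv().apply(bot.get_obs()["contact_force"]).round(2),bot.get_obs()["torque"])
for g in ((-60,54.5,7,-1.5),(-60,54.5,0,-1.5)): print(move(*goal(*g)))
E
```

```text
[0.48318308 0.11793272 0.07294439] [ 0.02  0.27 -1.02] [-0.13763325  0.00341188  0.01124588]
[-0.0002  0.0001  0.     -0.0015  0.0036 -0.0006]
[ 8.0000e-04  1.0000e-04  7.1000e-03 -1.6000e-03 -1.3964e+00 -5.0000e-04]
```

View pics/w8.png

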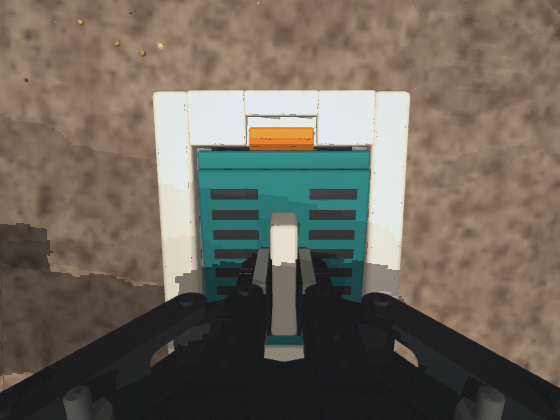

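The orange catch (282,138) now stands just behind the rear step and the bay walls are even on both sides, so the lip is hooked with the rear up. Now to let go, lift and go to the pressing pose, with the fingers half open on either side of the catch.

Call:
servo_tool([
  [[0,0,0,0,0,0,0.2],[0,0,0,0,0,0,0.4],[0,0,0,0,0,0,0.5],[0,0,0,0,0,0,0.5],[0,0,0,0,0,0,0.5],[0,0,-0.01,0,0,0,0.5],[0,0,-0.02,0,0,0,0.5],[0,0,-0.03,0,0,0,0.5],[0,0,-0.03,0,0,0,0.5],[0,0,-0.03,0,0,0,0.5]],
])

```text
t: 9.9
eef_pos: [0.4844, 0.1145, 0.1039]
tool_rot: [-0.045, 0.665, 0.744, 0.042]
contact_force: [-0.3, -0.4, -0.4]
gripper_width: 0.503
grasp_force: 0.0
```

```bash
python3 - <<'E'
from h import *
import pickle
c=bot.read_camera("wrist");pickle.dump(c,open("w9.pkl","wb"));cv2.imwrite("pics/w9.png",c["img"][:,:,::-1])
p,r=toolpose();print(p,C.inv().apply(bot.get_obs()["contact_force"]).round(2),C.inv().apply(p-O).round(4))
def press(x,z,t=0): return O+C.apply(np.array([x,-1,z])/1e3),C*R.from_euler("y",-t,degrees=True)*FLIP
for g in ((34,85),(34,72),(34,60)): print(move(*press(*g)))
E
```

```text
[0.48389236 0.11445878 0.10325555] [ 0.33 -0.35 -0.31] [-0.0077 -0.0017  0.1033]
[ 3.9200e-02 -8.0000e-04  2.3200e-02  1.1500e-02 -1.3967e+00 -1.3000e-03]
[ 3.7600e-02 -8.0000e-04  3.6100e-02  1.1500e-02 -1.3967e+00 -1.3000e-03]
[ 3.6100e-02 -8.0000e-04  4.8000e-02  1.1500e-02 -1.3967e+00 -1.3000e-03]
```

View pics/w9.png

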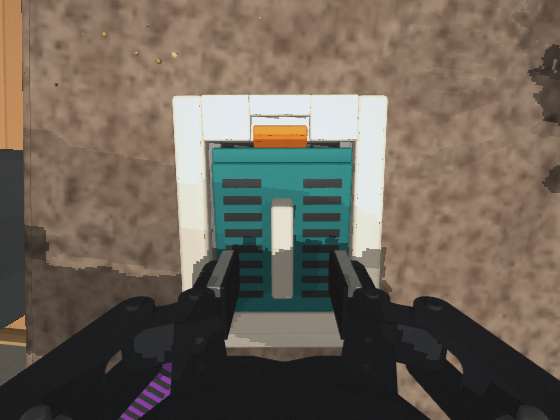

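The cover rests in the bay under the overhang, with its rear step against the catch at (280,140). Now I'll press its rear down.

Call:
servo_tool([
  [[0.012,0,0.003,0,-0.4,0,0.5],[0.025,0,0.01,0,-0.9,0,0.5],[0.039,0,0.018,0,-1.4,0,0.5],[0.039,0,0.0235,0,-1.4,0,0.5],[0.038,0,0.03,0,-1.4,0,0.5],[0.0376,0,0.034,0,-1.4,0,0.5],[0.0374,0,0.036,0,-1.4,0,0.5],[0.0374,0,0.036,0,-1.4,0,0.5],[0.0374,0,0.036,0,-1.4,0,0.5]],
])

```text
t: 10.7
eef_pos: [0.4793, 0.1543, 0.0716]
tool_rot: [0.0, 0.667, 0.745, -0.0]
contact_force: [0.4, 0.1, 0.8]
gripper_width: 0.499
grasp_force: 0.0
```

Each row goes 2 mm lower now, in short calls so I can watch the force.

Call:
servo_tool([
  [[0,0,0.002,0,0,0,0.5],[0,0,0.004,0,0,0,0.5],[0,0,0.004,0,0,0,0.5],[0,0,0.004,0,0,0,0.5]],
])

```text
t: 11.03
eef_pos: [0.4795, 0.1553, 0.0677]
tool_rot: [0.001, 0.667, 0.745, 0.0]
contact_force: [0.9, 0.6, 1.4]
gripper_width: 0.498
grasp_force: 0.5
```

Call:
servo_tool([
  [[0,0,0.002,0,0,0,0.5],[0,0,0.003,0,0,0,0.5],[0,0,0.003,0,0,0,0.5],[0,0,0.003,0,0,0,0.5]],
])

```text
t: 11.37
eef_pos: [0.4788, 0.1556, 0.0644]
tool_rot: [0.0, 0.667, 0.745, -0.0]
contact_force: [-0.0, 0.2, -0.7]
gripper_width: 0.499
grasp_force: 0.0
```

Call:
servo_tool([
  [[0,0,0.0015,0,0,0,0.5],[0,0,0.003,0,0,0,0.5],[0,0,0.003,0,0,0,0.5],[0,0,0.003,0,0,0,0.5]],
])

```text
t: 11.7
eef_pos: [0.4789, 0.1554, 0.0614]
tool_rot: [0.0, 0.667, 0.745, -0.0]
contact_force: [0.7, 0.6, 0.4]
gripper_width: 0.501
grasp_force: 0.0
```

Call:
servo_tool([
  [[0,0,0.0015,0,0,0,0.5],[0,0,0.002,0,0,0,0.5],[0,0,0.002,0,0,0,0.5],[0,0,0.002,0,0,0,0.5]],
])

```text
t: 12.03
eef_pos: [0.4791, 0.1555, 0.0611]
tool_rot: [-0.0, 0.667, 0.745, 0.0]
contact_force: [-6.7, -1.5, 23.4]
gripper_width: 0.501
grasp_force: 11.8
```

Call:
servo_tool([
  [[0,0,-0.01,0,0,0,0.5],[0,0,-0.03,0,0,0,0.5],[-0.03,0,-0.05,0,0,0,0.5],[-0.05,0,-0.05,0,0,0,0.5],[-0.05,0,-0.05,0,0,0,0.5],[-0.05,0,-0.05,0,0,0,0.5],[-0.05,0,-0.05,0,0,0,0.5]],
])

```text
t: 12.62
eef_pos: [0.4844, 0.1064, 0.1094]
tool_rot: [0.0, 0.667, 0.745, -0.0]
contact_force: [0.3, -0.1, -0.1]
gripper_width: 0.502
grasp_force: 0.0
```

```bash
cat > chk.py <<'E'
from h import *
import pickle,sys
def rep(c):
    t=mask(c["img"],(80,90,30),(100,255,255));o=mask(c["img"],(5,150,120),(22,255,255))
    b=cv2.boundingRect(blob(o));print("orange box",b)
    x0,y0,w,h=b
    cen=x0+w//2
    for u in (cen-int(.8*w),cen-w//4,cen,cen+w//4,cen+int(.8*w)):
        col=np.where(t[y0-10:y0+120,u])[0]+y0-10;oc=np.where(o[y0-10:y0+60,u])[0]+y0-10
        k=col[0];P=plane(c,(u,k),.059)[0];Q=plane(c,(u,oc[-1]),.060)[0] if len(oc) else O*np.nan
        print(u,"teal from row",k,"cl x at z59",(C.inv().apply(P-O)*1e3).round(1)[:2],"orange rows",oc[[0,-1]] if len(oc) else None,"nose x at z60",(C.inv().apply(Q-O)*1e3).round(1)[:2])
    for dy in (8,20):
        r=np.where(t[y0+h+dy,200:360])[0]+200;print("teal cols",r[0],r[-1])
    return
E
python3 - <<'E'
from chk import *
c=bot.read_camera("wrist");pickle.dump(c,open("w10.pkl","wb"))
print(toolpose()[0]);print("before");rep(pickle.load(open("w9.pkl","rb")));print("after");rep(c)
E
```

```text
[0.48430041 0.10674534 0.10925879]
before
orange box (253, 126, 54, 22)
237 teal from row 148 cl x at z59 [49.6 25.3] orange rows None nose x at z60 [nan nan]
267 teal from row 148 cl x at z59 [49.6  7.5] orange rows [126 147] nose x at z60 [50.1  7.4]
280 teal from row 148 cl x at z59 [49.6 -0.2] orange rows [126 147] nose x at z60 [50.1 -0.2]
293 teal from row 148 cl x at z59 [49.6 -7.9] orange rows [126 147] nose x at z60 [50.1 -7.9]
323 teal from row 148 cl x at z59 [ 49.6 -25.8] orange rows None nose x at z60 [nan nan]
teal cols 213 351
teal cols 212 351
after
orange box (254, 101, 56, 26)
238 teal from row 124 cl x at z59 [49.4 25.1] orange rows None nose x at z60 [nan nan]
268 teal from row 127 cl x at z59 [47.7  7.8] orange rows [102 126] nose x at z60 [48.3  7.7]
282 teal from row 127 cl x at z59 [47.7 -0.3] orange rows [101 126] nose x at z60 [48.3 -0.4]
296 teal from row 127 cl x at z59 [47.8 -8.5] orange rows [102 126] nose x at z60 [48.3 -8.4]
326 teal from row 124 cl x at z59 [ 49.4 -25.8] orange rows None nose x at z60 [nan nan]
teal cols 216 351
teal cols 216 352
```

Call:
servo_tool([
  [[0,0,-0.03,0,0,0,0.5],[0.03,0,-0.06,0,0,0,0.5],[0.07,0,-0.06,0,0,0,0.5],[0.1,0,-0.06,0,0,0,0.5],[0.1,0,-0.06,0,0,0,0.5],[0.1,0,-0.06,0,0,0,0.5],[0.1,0,-0.06,0,0,0,0.5]],
])

```text
t: 13.25
eef_pos: [0.473, 0.2052, 0.169]
tool_rot: [0.0, 0.666, 0.746, -0.001]
contact_force: [-0.4, 0.0, -0.3]
gripper_width: 0.504
grasp_force: 0.0
```

```bash
python3 - <<'E'
from chk import *
c=bot.read_camera("wrist");pickle.dump(c,open("w11.pkl","wb"));a=pickle.load(open("w10.pkl","rb"))
rep(c)
def feats(k):
    t=cv2.morphologyEx(mask(k["img"],(80,90,30),(100,255,255)),cv2.MORPH_OPEN,np.ones((3,3)))
    x,y,w,h=cv2.boundingRect(blob(mask(k["img"],(5,150,120),(22,255,255))))
    t[:y]=0;q=cv2.approxPolyN(cv2.convexHull(blob(t)),4,ensure_convex=True)[0].astype(float)
    s=q[np.argsort(q[:,1])];top=s[:2][np.argsort(s[:2,0])];bot_=s[2:][np.argsort(s[2:,0])];return np.r_[top,bot_]
fa,fb=feats(a),feats(c);print(fa.tolist(),fb.tolist())
for i in range(2):
    X,e=tri(a,fa[i],c,fb[i]);print("rear corner",(C.inv().apply(X-O)*1e3).round(1),np.round(e,4))
P=plane(c,fb[2:],.063);print("front plate corners",(C.inv().apply(P-O)*1e3).round(1))
q,k=quad(c,near=(280.,float(fb[:,1].mean())));P=plane(c,q,.064);print("rim",(C.inv().apply(P-O)*1e3).round(1))
q=quad(a)[0];
E
```

```text
orange box (264, 232, 38, 16)
253 teal from row 244 cl x at z59 [49.9 24.8] orange rows None nose x at z60 [nan nan]
274 teal from row 248 cl x at z59 [46.3  7.2] orange rows [232 247] nose x at z60 [47.7  7.2]
283 teal from row 248 cl x at z59 [46.3 -0.4] orange rows [232 247] nose x at z60 [47.7 -0.4]
292 teal from row 248 cl x at z59 [46.4 -8. ] orange rows [232 247] nose x at z60 [47.7 -7.9]
313 teal from row 244 cl x at z59 [ 50.  -25.6] orange rows None nose x at z60 [nan nan]
teal cols 239 329
teal cols 239 328
[[214.0, 124.0], [353.0, 124.0], [223.0, 285.0], [344.0, 283.0]] [[237.0, 243.0], [331.0, 243.0], [240.0, 348.0], [328.0, 348.0]]
rear corner [49.4 39.2 55.9] [0.0005 0.0005]
rear corner [ 49.4 -41.7  55.5] [0.0005 0.0005]
front plate corners [[-50.6  38.8  63. ]
 [-50.4 -41.6  63. ]]
rim [[ 21.   -7.2  64. ]
 [-46.4  -7.8  64. ]
 [-46.5   5.   64. ]
 [ 21.    4.7  64. ]]
```

```bash
python3 -c "
from station import bot
print(bot.hand_in())"
```

```text
the job is handed in; nothing more can be done
None
```

I hooked the teal cover under the slot edge, snapped it under the catch, let go and handed the job in at about 13 s; camera measurements show it flat in the bay with the catch sprung forward, and the arm went nowhere near the mugs or the jar, but hand-in returned no verdict.

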